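# Hang the slide rack on the dipper and set its down stop

## Task

Hang the loaded slide rack, the one with the long hanger bar, on the slide dipper: bring its bar in sideways through the open mouths of both lift-arm hooks, let it down into the throats and let go so that it hangs at rest. Then, with the rack's weight on the arms, set the down stop: turn the wing screw on top of the dipper clockwise until it bottoms, and back it off a quarter turn. Keep the rack roughly upright, let it down into the hooks gently rather than dropping it, and leave everything else on the bench where it is.

Things in the scene. Friction and masses are not known exactly. Their poses are not given: they have to be found in the camera images.
- rack: the loaded slide rack: white plastic, 100 mm long (its y), 62 wide (its x), with 20 glass slides up to 80 mm high and, on two 5 mm wire uprights at y +-51 mm, a long steel hanger bar along y. About 0.18 to 0.36 kg. Both ends are alike; it may hang either way round. Origin: centre of the underside, z up
- rack_bar (a point): middle of the rack's hanger bar, on its axis, 125 mm above the rack's underside; axes as the rack's. The bar is 8 mm thick, with 16 mm end collars at |y| 80 to 84 mm. Its middle 44 mm is a black grip sleeve, 14 mm diameter: take it there from above, fingers either side of the bar
- dipper: the slide dipper, fixed to the bench. Origin on the bench under the midpoint of its two hooks; x from the hooks' mouths back to the housing, y from hook to hook, z up. Base 12 mm high (x -60 to 230, y +-95 mm), housing x 70 to 200, y +-61, 170 high; white dish x -50 to 46, y +-62, rim 82 above the bench. The space before the hooks (-x) is open
- throat_mid (a point): midpoint between the hooks, 225 mm up: where the middle of the bar's axis lies once seated; axes as the dipper's. Each hook, in x, z from here (mm): throat x -7 to 7, floor z -4; upturned point x -16 to -7, up to z 14.5; upper jaw x -16 to 7, z 34 to 44; shank x 7 to 22. The mouth faces -x: bring the bar in level at about z +24, then lower it
- throat_1 (a point): seat of the bar's axis in the hook on the dipper's +y side, 70 mm from throat_mid. The hooks are the ends of two flat steel lift arms, 6 mm thick, that slope up to them from the sides of the housing and stay still
- throat_2 (a point): seat of the bar's axis in the hook on the dipper's -y side, 70 mm from throat_mid
- stop_screw (a joint): turn of the down-stop wing screw in rad: 0 fully up, growing clockwise seen from above; it bottoms (hard) at 4.0; a quarter turn is 1.571. About 0.04 N m of friction; it stays where left. It does not visibly rise or sink
- screw_grip (a point): on the axis of the upright steel wing screw in an aluminium bridge on the housing (dipper's x 130, y 20 mm), 212 mm above the bench. The wings are one flat bar 44 mm long, 10 thick, 24 high: 8 mm above this point, 16 below; the bridge top is 22 mm below. x along the wings, z up; turns with the screw
- spare_rack: bystander: empty white slide rack, 72 mm long (its y), 62 wide, 58 high, no long bar but a small wire loop handle up to 108 mm. Origin: centre of the underside
- tube_rack: bystander: grey test-tube rack with ten capped tubes, 60 x 120 mm (its x, y), 100 mm high. Origin: centre of the underside
- reagent_bottle: bystander: amber bottle with black cap, 62 mm diameter, 160 mm high. Origin: centre of the underside
- coplin_jar: bystander: lidded clear glass staining jar, 60 mm diameter, 99 mm high. Origin: centre of the underside
- beaker: bystander: open glass beaker, 68 mm diameter, 85 mm high. Origin: centre of the underside
- slide_box: bystander: blue flat slide box, 85 x 175 mm (its x, y), 30 mm high. Origin: centre of the underside
- petri_stack: bystander: three stacked clear petri dishes, 94 mm diameter, 42 mm high. Origin: centre of the underside
- safety_glasses: bystander: clear safety glasses lying on the bench: lenses 140 mm wide along its y at its origin, temples reach 135 mm along its +x, 46 mm high. Origin: centre of the underside of the lenses

How it is judged:
By the outcome, as a careful person would: the job done as asked, in the order asked, and still so for the second after the job is handed in, with the robot touching nothing.
It also fails if it takes over 72 s, if anything falls off the work surface, if the arm or the gripper's body presses on something with over 40 N, if the wrist force passes 120 N, or if a joint passes its speed limit or range.

## Robot

A 6-joint arm with a two-finger parallel gripper is mounted at the origin on the work surface. World frame = base frame: x ahead of the robot, y to its left, z up, the work surface at z = 0. Lengths are in m, angles in degrees, forces in N, time in s.
With the tool pointing down it reaches from about 0.35 to 0.875 m from the base axis. Payload 4.2 kg.
Tool frame: the origin (TCP) lies on the front face of the gripper's body, between the roots of the fingers; the fingertips stand 70 mm ahead of it and the grasp point (between the pads) lies 51 mm ahead of it (r.nose_length is the distance from the TCP to the fingertips, in m); z points along the fingers, y is the direction in which the jaws open and shut (so a half turn about z gives the same grasp; the last joint's range is limited). The gripper opens to 87 mm and grips with 3 to 60 N. Pads are 19 mm wide; open, the fingers measure 117 mm over their backs; the gripper's body (75 mm by 190 mm) begins 51 mm behind the grasp point.
Start: joints at [89.187, 22.042, 0.453, 0, -68.411, -14.817], TCP at [0.168, 0.602, 0.292] pointing down, gripper open.
Joint ranges: [-179.83, 179.83], [-69.29, 118.12], [-61.27, 80.66], [-181.25, 117.63], [-171.15, -9.14], [-177.46, 177.46]. Speed limits (degrees/s): [159.86, 159.86, 180, 180, 180, 180].

## Interface

Orientations are given as a 3x3 rotation matrix whose columns are the frame's x, y, z axes.
In Python, from station import telemetry, capture, order, r gives the robot as it stands.
- The arm moves only by the tool drive_tool, never from a script. Its argument "series" is a list of rows, each a list of 4 numbers: the shift along the tool's x, y, z as a fraction of full scale, then the turn about the tool's z as a fraction of full scale. In form: [[dx, dy, dz, turn], ...]. A call has 1 to 10 rows; each row is the pose to reach, as a shift and turn from the pose commanded when the call began, along the tool's axes at that moment; what a row does not reach only later rows make up. Full scale, the value 1, is 0.12 m for a shift and 2 rad for a turn. A row lasts 1/8 s, in which the tool goes at most 62.5 mm and 10.7 degrees, less where a joint would pass 70% of its speed; a pose out of reach is approached as far as the arm can. A call with a number of a shift or a turn outside -1 to 1 is refused whole. A call with a gripper value outside its range is refused whole. "fingers" is the finger opening in mm, from 0 to 87, set as the call begins (left out, the last holds). The fingers move at their own pace and stop on an object; the grip force is fixed at half the most. Time passes only in rows, so rows that repeat a pose let the fingers close. It gives the time, the measured TCP pose, the force and the opening at its end, in the units of the state.
- telemetry.sense(): the state, without advancing time (a new reading comes with each control period).
- capture(name): name is "side" or "top"; returns a dict with "color" (420x560x3 uint8, blue, green, red), "fx", "fy", "cx", "cy" (pixels), "eye" and "attitude" of the camera in the world. Camera axes: x right, y up, looking along -z (the intrinsics and any distortion apply to the point x, -y, -z); pixel columns grow to the right and rows downward; lengths in m; the calibration is good to about 2 mm. A picture is of the moment at which its call begins. There is no depth.
- order.finish_job(): hands the job in, once; it reports no verdict.
The state is a dict: "time_s": time; "joints": joint angles; "joint_velocities": joint speeds; "effort": joint torques, N m; "tcp_pos": TCP position; "ee_rot": TCP orientation; "wrist_force": force on the tool from outside, world axes, zero at the start; "moment": the same for the moment, N m; "gripper_width": opening from 0.0 (shut) to 1.0 (fully open).
Only numpy, scipy, OpenCV 4.12 (cv2) and the standard library are available. Lean on these libraries where they do the work, as an engineer would, in place of code of your own. Each camera call takes 0.05 s, during which the arm holds its last target. There are 200 camera calls.

## Working session

There is one attempt and no reset: what is moved stays moved. The work goes in short steps, Python scripts to look and compute and a tool call to move; the robot and the scene stay as the last step left them, time stands still between calls to the robot, and variables do not carry over. Pictures are saved under pics/ and viewed, about 8 in all and at most 12, crops included, and the job is handed in when it is done.

Besides the shell and the picture viewer there is one more tool, called after "Call:" by a JSON object that holds its "method" and its "body". drive_tool: Moves the arm, as the interface text tells. Shift numbers are shares of 0.12 m and turn numbers shares of 2 rad, none past 1 either way. Its arguments: {"type":"object","properties":{"series":{"type":"array","items":{"type":"array","items":{"type":"number","minimum":-1,"maximum":1}}},"fingers":{"type":"number"}},"required":["series"]}

```bash
mkdir -p pics; ls; python3 - <<'E'
from station import telemetry,capture,order,r
import cv2,numpy as np
s=telemetry.sense()
for k in('time_s','tcp_pos','ee_rot','wrist_force','gripper_width'):print(k,s[k])
for n in('side','top'):
    c=capture(n);cv2.imwrite(f'pics/{n}0.png',c['color'])
    print(n,{k:np.round(c[k],4).tolist() for k in c if k!='color'})
E
```

```text
pics
time_s 0.0
tcp_pos [0.16826035 0.60145268 0.29114983]
ee_rot [[ 9.62958944e-01 -2.69647560e-01 -5.14789845e-04]
 [-2.69648041e-01 -9.62956609e-01 -2.12202216e-03]
 [ 7.64778125e-05  2.18223229e-03 -9.99997616e-01]]
wrist_force [0.21436347 0.38277788 0.10169614]
gripper_width 0.9964762368069127
side {'fx': 449.566, 'fy': 449.566, 'cx': 280.9297, 'cy': 213.1898, 'eye': [-0.3529, -0.9155, 0.87], 'attitude': [[0.694, 0.3467, -0.631], [-0.7196, 0.3622, -0.5925], [0.0231, 0.8652, 0.5009]]}
top {'fx': 523.3662, 'fy': 523.3662, 'cx': 292.9554, 'cy': 204.4802, 'eye': [0.4146, -0.075, 1.4776], 'attitude': [[0.005, 0.9961, -0.0876], [-0.9999, 0.0038, -0.014], [-0.0136, 0.0877, 0.9961]]}
```

View pics/top0.png

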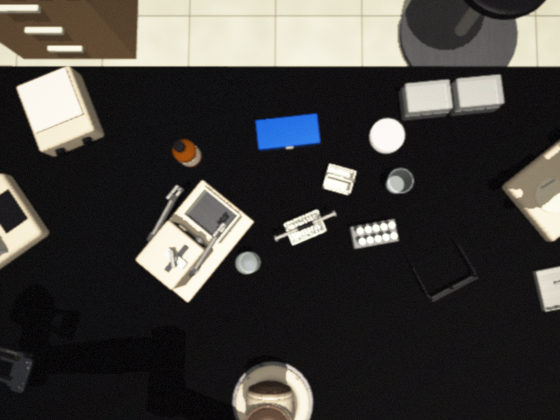

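View pics/side0.png

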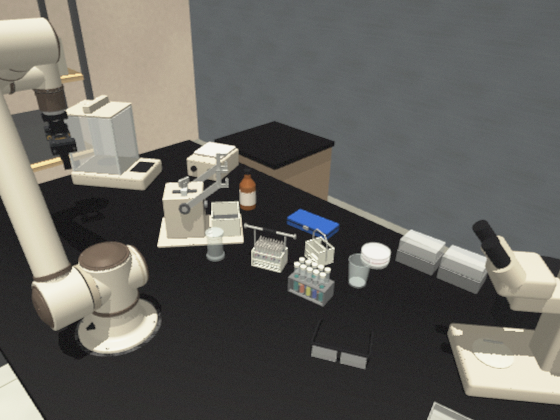

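The top view shows the dipper near (195,240) and the rack near (305,228), with the beaker beside it at (248,263). I'll enlarge both.

```bash
python3 - <<'E'
import cv2,numpy as np
t=cv2.imread('pics/top0.png')[165:310,130:345]
s=cv2.imread('pics/side0.png')[140:280,150:310]
f=lambda i,k:cv2.resize(np.clip(i.astype(float)*1.0,0,255).astype('uint8'),None,fx=k,fy=k,interpolation=cv2.INTER_CUBIC)
cv2.imwrite('pics/t1.png',f(t,3.7));cv2.imwrite('pics/s1.png',f(s,4.2));print(f(t,3.7).shape,f(s,4.2).shape)
E
```

```text
(536, 796, 3) (588, 672, 3)
```

View pics/t1.png

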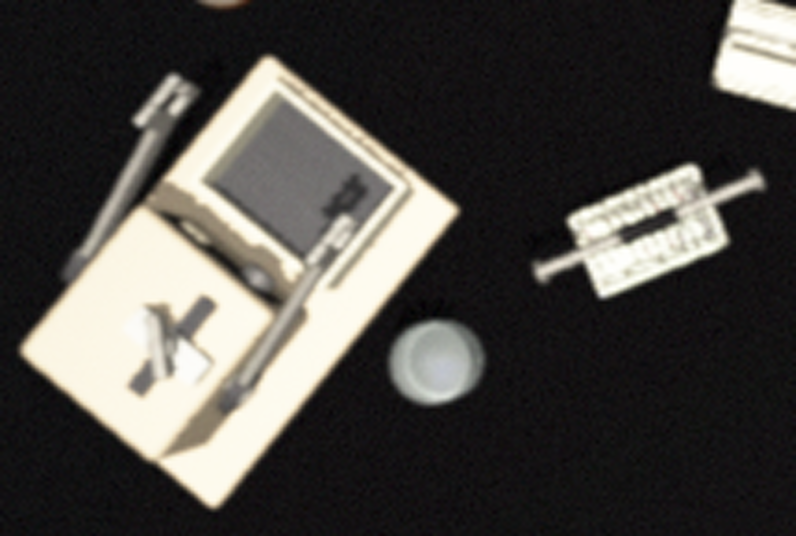

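View pics/s1.png

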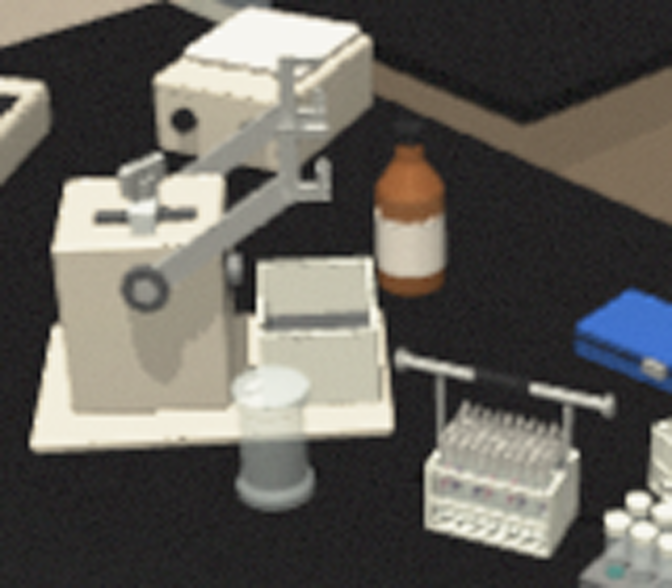

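The crops give base and housing corners and both bar ends in each view. I'll fit the planar poses from these and check with an overlay.

```bash
cat > h.py <<'E'
import numpy as np,cv2
from scipy.optimize import least_squares
K={'side':(449.566,280.9297,213.1898,[-0.3529,-0.9155,0.87],[[0.694,0.3467,-0.631],[-0.7196,0.3622,-0.5925],[0.0231,0.8652,0.5009]]),
'top':(523.3662,292.9554,204.4802,[0.4146,-0.075,1.4776],[[0.005,0.9961,-0.0876],[-0.9999,0.0038,-0.014],[-0.0136,0.0877,0.9961]])}
def proj(n,P):
    f,cx,cy,e,A=K[n];q=(np.atleast_2d(P)-e)@np.array(A)
    return np.c_[cx+f*q[:,0]/-q[:,2],cy-f*q[:,1]/-q[:,2]]
def world(p,L):
    L=np.atleast_2d(L).astype(float)/1000;c,s=np.cos(p[2]),np.sin(p[2])
    return np.c_[p[0]+c*L[:,0]-s*L[:,1],p[1]+s*L[:,0]+c*L[:,1],L[:,2]]
def fit(obs,p0):
    g=lambda p:np.concatenate([(proj(n,world(p,l))-px).ravel() for n,l,px in obs])
    s=least_squares(g,p0,loss='soft_l1');return s.x,g(s.x).reshape(-1,2)
T=lambda x,y:((x+.5)/3.7-.5+130,(y+.5)/3.7-.5+165)
S=lambda x,y:((x+.5)/4.2-.5+150,(y+.5)/4.2-.5+140)
E
cat > a.py <<'E'
from h import *
D=[('top',(-60,-95,12),T(268,57)),('top',(-60,95,12),T(460,211)),('top',(230,95,12),T(212,508)),('top',(70,-61,170),T(148,207)),('top',(200,-61,170),T(20,350)),('top',(200,61,170),T(155,460)),
('side',(230,95,12),S(34,440)),('side',(-60,95,12),S(393,428)),('side',(200,61,170),S(52,248)),('side',(70,61,170),S(222,246)),('side',(200,-61,170),S(67,180)),('side',(70,-61,170),S(225,178)),('top',(130,20,220),T(165,338)),('side',(130,20,212),S(142,173))]
R=[('top',(0,-84,125),T(758,180)),('top',(0,84,125),T(542,270)),('side',(0,84,125),S(401,358)),('side',(0,-84,125),S(608,405)),('top',(0,0,132),T(650,227))]
d,e=fit(D,[.45,.15,np.radians(141)]);print('dipper',d,np.degrees(d[2]));print(np.round(e,1).tolist())
k,e=fit(R,[.43,-.1,np.radians(113)]);print('rack',k,np.degrees(k[2]));print(np.round(e,1).tolist())
np.save('d.npy',d);np.save('k.npy',k)
def lines(y):return [[(x,y,z+225) for x,z in((-7,14.5),(-7,-4),(7,-4),(7,34),(-16,34),(-16,44),(22,44))]+[(22,y,200)],[(-16,y,239.5),(-16,y,221)]]
im=[]
for n,x0,y0,w,h,F in(('top',150,175,110,110,7),('side',160,140,100,110,7)):
    I=cv2.resize(cv2.imread(f'pics/{n}0.png')[y0:y0+h,x0:x0+w],None,fx=F,fy=F,interpolation=cv2.INTER_CUBIC)
    for y in(70,-70):
        for l in lines(y):cv2.polylines(I,[np.int32((proj(n,world(d,l))-[x0,y0]+.5)*F)],False,(0,0,255),1)
    cs=[(-60,-95,12),(-60,95,12),(230,95,12),(230,-95,12)];cv2.polylines(I,[np.int32((proj(n,world(d,cs))-[x0,y0]+.5)*F)],True,(0,255,0),1)
    cs=[(70,-61,170),(70,61,170),(200,61,170),(200,-61,170)];cv2.polylines(I,[np.int32((proj(n,world(d,cs))-[x0,y0]+.5)*F)],True,(255,0,0),1)
    im.append(cv2.resize(I,(398,430)) )
cv2.imwrite('pics/ov.png',np.hstack(im))
E
python3 a.py
```

```text
dipper [0.50891886 0.16447247 2.45922377] 140.90314298069515
[[1.0, -1.2], [0.7, -0.3], [0.9, 0.2], [-1.2, -2.1], [-0.4, -0.5], [0.1, 1.2], [-0.9, 1.4], [0.4, 0.1], [-0.1, 0.4], [-0.0, -0.6], [0.0, 0.0], [0.3, -0.7], [-1.7, 2.0], [0.1, 0.4]]
rack [ 0.47915833 -0.0874158   0.39352539] 22.54734397499763
[[0.5, -0.1], [-1.2, 0.2], [-0.3, 0.8], [0.6, 1.2], [-0.3, -0.6]]
```

View pics/ov.png

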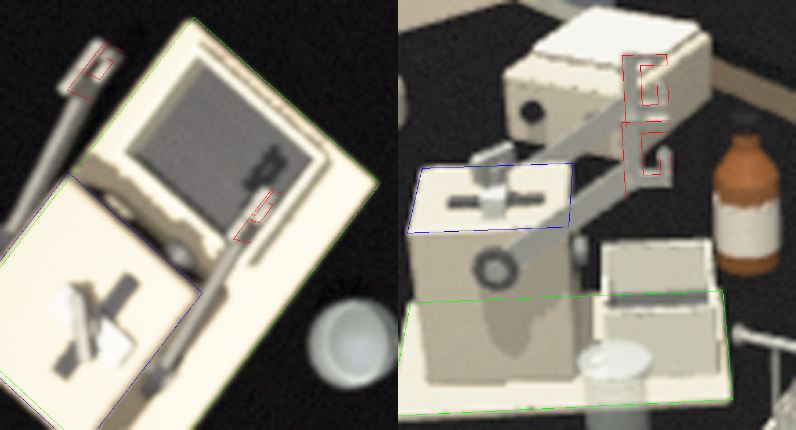

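The base and housing fit well, but the hook outlines sit about 2 px to the right in the top view. I'll refine the hooks once the bar is close to them. First I'll go up and travel towards the rack.

Call:
{"method": "drive_tool", "body": {"series": [[0, 0, -0.4, 0], [0.1, 0.1, -0.9, 0], [0.3, 0.3, -1, 0], [0.55, 0.65, -1, 0], [0.81, 0.96, -1, 0]], "fingers": 60}}

```text
time_s: 0.72
tcp_pos: [0.2311, 0.4632, 0.412]
ee_rot: [[0.963, -0.269, -0.0], [-0.269, -0.963, -0.0], [-0.0, 0.001, -1.0]]
wrist_force: [0.2, 0.3, 0.2]
gripper_width: 0.688
```

Call:
{"method": "drive_tool", "body": {"series": [[0.27, 0.32, 0, 0], [0.54, 0.64, 0, 0], [0.81, 0.96, 0, 0]]}}

```text
time_s: 1.1
tcp_pos: [0.2937, 0.3258, 0.4119]
ee_rot: [[0.963, -0.269, -0.0], [-0.269, -0.963, -0.0], [-0.0, 0.001, -1.0]]
wrist_force: [0.5, 0.7, -0.4]
gripper_width: 0.689
```

Call:
{"method": "drive_tool", "body": {"series": [[0.27, 0.32, 0, 0], [0.54, 0.64, 0, 0], [0.81, 0.96, 0, 0]]}}

```text
time_s: 1.48
tcp_pos: [0.3562, 0.1888, 0.4121]
ee_rot: [[0.963, -0.269, -0.0], [-0.269, -0.963, 0.0], [-0.0, 0.0, -1.0]]
wrist_force: [1.1, -0.1, 0.9]
gripper_width: 0.688
```

Call:
{"method": "drive_tool", "body": {"series": [[0.27, 0.32, 0, 0], [0.54, 0.64, 0, 0], [0.81, 0.96, 0, 0]]}}

```text
time_s: 1.85
tcp_pos: [0.4187, 0.0517, 0.4121]
ee_rot: [[0.963, -0.269, -0.0], [-0.269, -0.963, 0.0], [-0.0, -0.0, -1.0]]
wrist_force: [0.5, 0.4, 0.1]
gripper_width: 0.692
```

Call:
{"method": "drive_tool", "body": {"series": [[0.27, 0.32, 0, 0.09], [0.54, 0.64, 0, 0.18], [0.81, 0.96, 0, 0.27], [0.81, 0.96, 0, 0.36], [0.81, 0.96, 0, 0.452], [0.81, 0.96, 0, 0.452]]}}

```text
time_s: 2.6
tcp_pos: [0.481, -0.084, 0.4117]
ee_rot: [[0.385, -0.923, -0.001], [-0.923, -0.385, 0.0], [-0.0, 0.001, -1.0]]
wrist_force: [-0.5, 1.0, -0.2]
gripper_width: 0.688
```

Call:
{"method": "drive_tool", "body": {"series": [[0.02, 0.025, 0.3, 0], [0.02, 0.025, 0.7, 0], [0.02, 0.025, 1, 0]]}}

```text
time_s: 2.98
tcp_pos: [0.4785, -0.0869, 0.2904]
ee_rot: [[0.387, -0.922, -0.001], [-0.922, -0.387, 0.0], [-0.001, 0.001, -1.0]]
wrist_force: [0.1, 0.0, -0.1]
gripper_width: 0.685
```

Call:
{"method": "drive_tool", "body": {"series": [[0, 0, 0.3, 0], [0, 0, 0.6, 0], [0, 0, 0.85, 0], [0, 0, 0.965, 0], [0, 0, 0.965, 0]]}}

```text
time_s: 3.6
tcp_pos: [0.4792, -0.087, 0.1761]
ee_rot: [[0.386, -0.923, -0.001], [-0.923, -0.386, -0.0], [-0.0, 0.002, -1.0]]
wrist_force: [0.9, 0.6, -0.1]
gripper_width: 0.692
```

```bash
python3 - <<'E'
from station import capture,telemetry
from h import *
s=telemetry.sense();print(s['tcp_pos'])
k=np.load('k.npy');im=[]
for n,F in(('top',7),('side',7)):
    I0=capture(n)['color'];cv2.imwrite(f'pics/{n}g.png',I0)
    c=proj(n,[s['tcp_pos']-np.array([0,0,.051])])[0].astype(int);x0,y0=c-[28,30]
    I=cv2.resize(I0[y0:y0+60,x0:x0+56],None,fx=F,fy=F,interpolation=cv2.INTER_CUBIC)
    cv2.polylines(I,[np.int32((proj(n,world(k,[(0,-84,125),(0,84,125)]))-[x0,y0]+.5)*F)],False,(0,0,255),1);im.append(I)
cv2.imwrite('pics/g.png',np.hstack(im))
E
```

```text
[ 0.47923231 -0.08703918  0.17605185]
```

View pics/g.png

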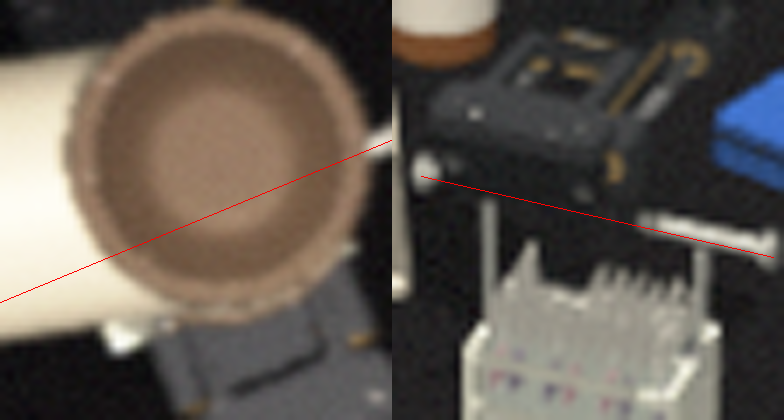

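The side view shows the bar passing between the fingers, with the bar line within about 1 px of the fit. I'll close the fingers and lift slowly.

Call:
{"method": "drive_tool", "body": {"series": [[0, 0, 0, 0], [0, 0, 0, 0], [0, 0, 0, 0], [0, 0, 0, 0], [0, 0, 0, 0], [0, 0, 0, 0]], "fingers": 5}}

```text
time_s: 4.45
tcp_pos: [0.4793, -0.0871, 0.1765]
ee_rot: [[0.384, -0.923, -0.0], [-0.923, -0.384, -0.0], [0.0, 0.0, -1.0]]
wrist_force: [0.2, -0.3, 0.5]
gripper_width: 0.147
```

Call:
{"method": "drive_tool", "body": {"series": [[0, 0, -0.04, 0], [0, 0, -0.12, 0], [0, 0, -0.25, 0], [0, 0, -0.4, 0], [0, 0, -0.55, 0], [0, 0, -0.7, 0], [0, 0, -0.85, 0], [0, 0, -0.95, 0], [0, 0, -1, 0], [0, 0, -1, 0]]}}

```text
time_s: 5.7
tcp_pos: [0.4793, -0.0871, 0.2965]
ee_rot: [[0.384, -0.923, 0.0], [-0.923, -0.384, 0.0], [-0.0, -0.0, -1.0]]
wrist_force: [0.2, 0.5, -2.2]
gripper_width: 0.149
```

Call:
{"method": "drive_tool", "body": {"series": [[-0.02, -0.03, 0, 0.02], [-0.07, -0.1, -0.01, 0.07], [-0.13, -0.19, -0.02, 0.14], [-0.2, -0.28, -0.03, 0.22], [-0.27, -0.38, -0.03, 0.3], [-0.34, -0.48, -0.03, 0.38], [-0.41, -0.58, -0.03, 0.45], [-0.47, -0.67, -0.03, 0.5], [-0.5, -0.72, -0.03, 0.53], [-0.515, -0.733, -0.03, 0.538]]}}

```text
time_s: 6.95
tcp_pos: [0.5367, 0.004, 0.299]
ee_rot: [[-0.63, -0.776, -0.002], [-0.776, 0.63, -0.0], [0.002, 0.001, -1.0]]
wrist_force: [-0.4, -0.9, -2.7]
gripper_width: 0.147
```

Call:
{"method": "drive_tool", "body": {"series": [[-0.03, 0, 0, 0], [-0.12, 0.01, 0, 0], [-0.25, 0.03, 0, 0], [-0.4, 0.05, 0, 0], [-0.55, 0.07, 0, 0], [-0.7, 0.09, 0, 0], [-0.82, 0.1, -0.01, 0], [-0.88, 0.107, -0.01, 0], [-0.889, 0.107, -0.01, 0], [-0.889, 0.107, -0.01, 0]]}}

```text
time_s: 8.2
tcp_pos: [0.5939, 0.0943, 0.3012]
ee_rot: [[-0.631, -0.776, -0.0], [-0.776, 0.631, -0.0], [0.0, 0.0, -1.0]]
wrist_force: [-0.7, -0.1, -2.2]
gripper_width: 0.149
```

```bash
python3 - <<'E'
from station import capture,telemetry
from h import *
s=telemetry.sense();print(s['tcp_pos'],s['ee_rot'][:,0])
im=[]
for n,F,x0,y0,w,h in(('top',5.5,155,160,120,95),('side',9,205,140,88,60)):
    I0=capture(n)['color'];cv2.imwrite(f'pics/{n}p.png',I0)
    I=cv2.resize(I0[y0:y0+h,x0:x0+w],None,fx=F,fy=F,interpolation=cv2.INTER_CUBIC);print(I.shape)
    cv2.imwrite(f'pics/p_{n}.png',I)
E
```

```text
[0.59389952 0.09429791 0.30121694] [-6.30592812e-01 -7.76113740e-01  4.09239878e-04]
(522, 660, 3)
(540, 792, 3)
```

View pics/p_side.png

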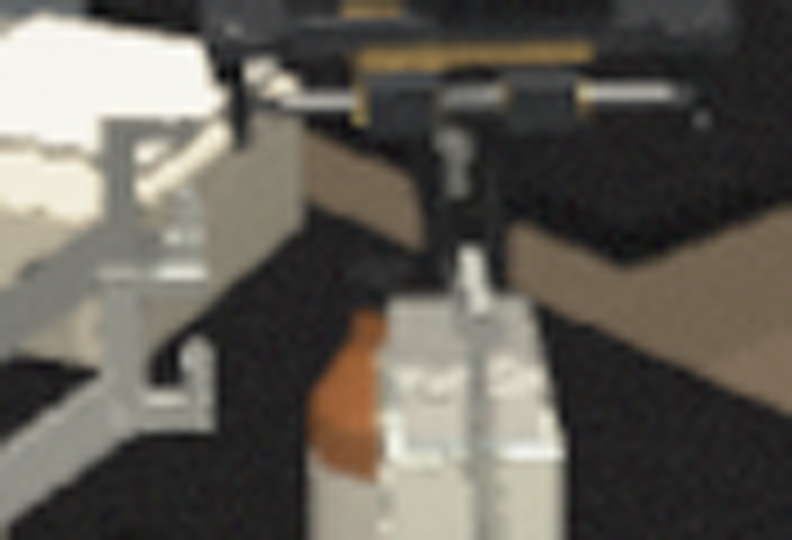

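View pics/p_top.png

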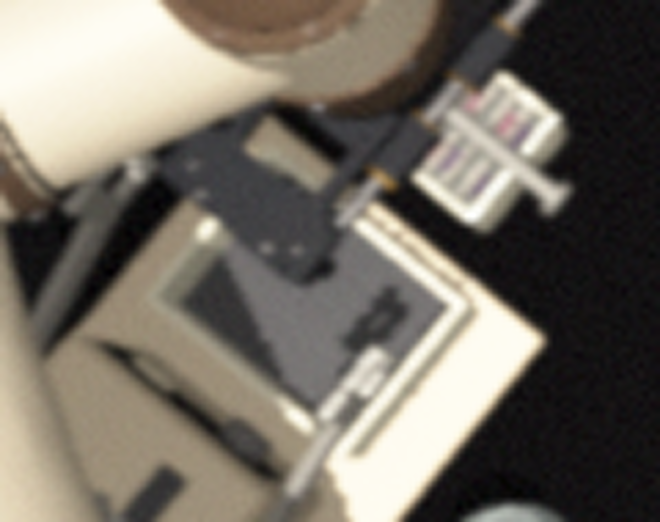

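The side view shows the near hook's jaw tip at about (207,271) and the throat floor at about y 388, with the bar level above and clear of the hooks. The hook fit needs care, so I'll enlarge both hooks with the predicted points marked.

```bash
cat > b.py <<'E'
from h import *
d=np.load('d.npy');P=[]
for n,f,x0,y0,y in(('top','top0',168,180,-70),('top','top0',208,218,70),('side','side0',212,150,-70),('side','side0',212,158,70)):
    w,h=(26,20) if n=='top' else (26,30)
    F=15 if n=='top' else 12
    I=cv2.resize(cv2.imread(f'pics/{f}.png')[y0:y0+h,x0:x0+w],None,fx=F,fy=F,interpolation=cv2.INTER_CUBIC)
    I=np.clip(I*1.0,0,255).astype('uint8')
    Ls=[(-16,y-3,269),(-16,y+3,269),(22,y+3,269),(22,y-3,269)] if n=='top' else [(-16,y+3,259),(-16,y+3,269),(22,y+3,269),(7,y+3,221),(-7,y+3,221),(-7,y+3,239.5),(-16,y+3,239.5),(7,y+3,259)]
    for i,p in enumerate(proj(n,world(d,Ls))):
        q=np.int32((p-[x0,y0]+.5)*F);cv2.circle(I,tuple(map(int,q)),3,[(0,0,255),(0,255,0),(255,0,0),(0,255,255),(255,0,255),(255,255,0),(0,128,255),(128,0,128)][i],-1)
    I=cv2.copyMakeBorder(I,0,(300 if n=='top' else 360)-I.shape[0],0,390-I.shape[1],0)
    P.append(I)
M=np.vstack([np.hstack(P[:2]),np.hstack(P[2:])[:300]]);
print(M.shape);cv2.imwrite('pics/m.png',M)
E
python3 b.py
```

```text
(600, 780, 3)
```

View pics/m.png

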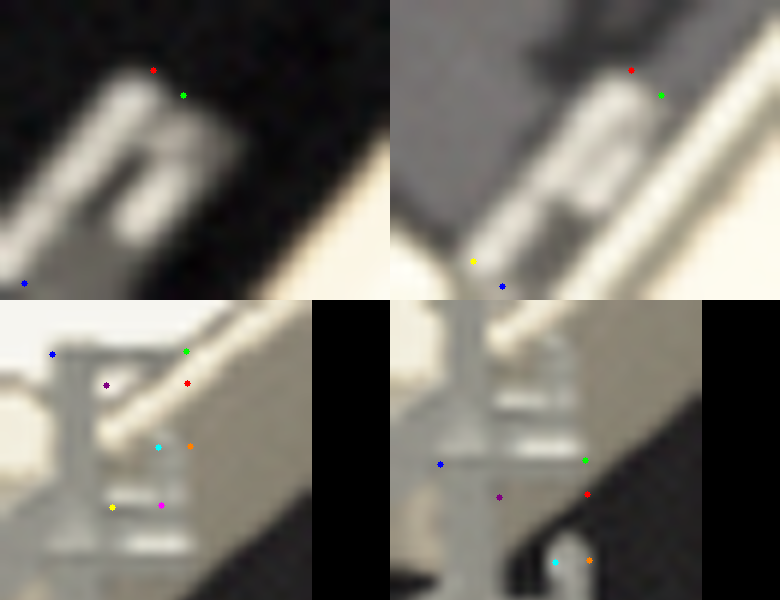

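The hook outlines match the side view within about 0.5 px, but in the top view they sit about 1.5 px to the left of the prediction. The gripped bar's near collar is at a known robot position, so I can use it to find the camera offset.

```bash
cat > c.py <<'E'
from h import *
from station import telemetry
s=telemetry.sense();p=s['tcp_pos'];x=s['ee_rot'][:,0]
# bar pose in dipper-like frame (x=tool y, y=tool x)
E=[p+x*.084-[0,0,.051]]
for n,o in(('top',(255.1,194.7)),('side',(255.1,155.1))):
    q=proj(n,E)[0];print(n,'pred',q.round(1),'obs',o,'obs-pred',(o-q).round(1))
    for nm,v in(('dip x',s['ee_rot'][:,1]),('dip y',x),('z',[0,0,1])):print('   px per mm',nm,((proj(n,E+np.array(v)*.001)-q)[0]).round(2))
d=np.load('d.npy');print('pred hook axis',np.degrees(d[2])-180+90, 'tool', np.degrees(np.arctan2(x[1],x[0])))
for n,F,x0,y0,w,h,f in(('top',10,235,175,40,40,'topp'),('side',10,240,140,40,40,'sidep')):
    I=cv2.resize(cv2.imread(f'pics/{f}.png')[y0:y0+h,x0:x0+w],None,fx=F,fy=F,interpolation=cv2.INTER_CUBIC)
    for L in(.08,.084):
        for r in (0,.008):
            q=(proj(n,[p+x*L-[0,0,.051+r]])[0]-[x0,y0]+.5)*F;cv2.circle(I,tuple(int(v) for v in q),2,(0,0,255),-1)
    cv2.imwrite(f'pics/c_{n}.png',I)
cv2.imwrite('pics/c.png',np.hstack([cv2.imread('pics/c_top.png'),cv2.imread('pics/c_side.png')]))
E
python3 c.py
```

```text
top pred [256.2 196.6] obs (255.1, 194.7) obs-pred [-1.1 -1.9]
   px per mm dip x [-0.27  0.33]
   px per mm dip y [0.33 0.27]
   px per mm z [-0.04 -0.04]
side pred [257.8 176.9] obs (255.1, 155.1) obs-pred [ -2.7 -21.8]
   px per mm dip x [-0.31  0.01]
   px per mm dip y [0.02 0.14]
   px per mm z [-0.   -0.28]
pred hook axis 50.90314298069515 tool -129.10463654532785
```

View pics/c.png

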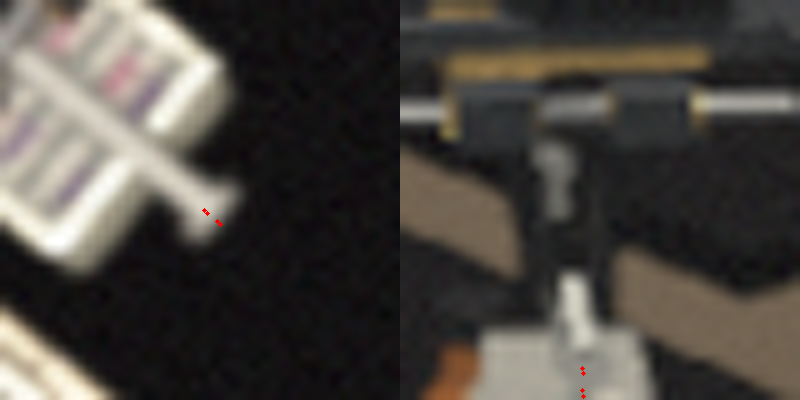

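The bar agrees with its robot-frame prediction to about 1 mm in both views, so hook offset estimates are about +1 mm in x and −2.5 mm in y. I'll enter the mouths slowly, watching the force.

Call:
{"method": "drive_tool", "body": {"series": [[0, 0.03, 0, 0], [0, 0.1, 0, 0], [-0.01, 0.2, 0, 0], [-0.02, 0.32, 0, 0], [-0.02, 0.44, 0, 0], [-0.02, 0.55, 0, 0], [-0.02, 0.64, 0, 0], [-0.02, 0.7, 0, 0], [-0.02, 0.73, 0, 0], [-0.02, 0.73, 0, 0]]}}

```text
time_s: 9.55
tcp_pos: [0.5276, 0.1518, 0.3013]
ee_rot: [[-0.63, -0.776, 0.0], [-0.776, 0.63, -0.0], [0.0, -0.0, -1.0]]
wrist_force: [-0.5, -0.1, -1.9]
gripper_width: 0.15
```

Call:
{"method": "drive_tool", "body": {"series": [[0, 0.01, 0, 0], [0, 0.02, 0, 0], [0, 0.035, 0, 0], [0, 0.05, 0, 0], [0, 0.065, 0, 0], [0, 0.08, 0, 0], [0, 0.09, 0, 0], [0, 0.1, 0, 0], [0, 0.1, 0, 0]]}}

```text
time_s: 10.68
tcp_pos: [0.5183, 0.1593, 0.3013]
ee_rot: [[-0.63, -0.776, 0.0], [-0.776, 0.63, 0.0], [-0.0, -0.0, -1.0]]
wrist_force: [-0.2, -0.1, -2.7]
gripper_width: 0.148
```

Call:
{"method": "drive_tool", "body": {"series": [[0, 0.01, 0, 0], [0, 0.02, 0, 0], [0, 0.035, 0, 0], [0, 0.05, 0, 0], [0, 0.065, 0, 0], [0, 0.075, 0, 0], [0, 0.08, 0, 0], [0, 0.08, 0, 0]]}}

```text
time_s: 11.68
tcp_pos: [0.5109, 0.1653, 0.3013]
ee_rot: [[-0.63, -0.776, 0.0], [-0.776, 0.63, 0.0], [-0.0, 0.0, -1.0]]
wrist_force: [-0.1, -0.5, -2.0]
gripper_width: 0.152
```

Call:
{"method": "drive_tool", "body": {"series": [[0, 0.01, 0, 0], [0, 0.017, 0, 0], [0, 0.017, 0, 0]]}}

```text
time_s: 12.05
tcp_pos: [0.5092, 0.1666, 0.3013]
ee_rot: [[-0.63, -0.776, 0.0], [-0.776, 0.63, -0.0], [-0.0, -0.0, -1.0]]
wrist_force: [-0.3, -0.5, -2.8]
gripper_width: 0.155
```

Call:
{"method": "drive_tool", "body": {"series": [[0, 0.01, 0, 0], [0, 0.013, 0, 0], [0, 0.013, 0, 0]]}}

```text
time_s: 12.42
tcp_pos: [0.508, 0.1676, 0.3013]
ee_rot: [[-0.63, -0.776, 0.0], [-0.776, 0.63, -0.0], [-0.0, -0.0, -1.0]]
wrist_force: [-0.5, -0.0, -2.2]
gripper_width: 0.149
```

Call:
{"method": "drive_tool", "body": {"series": [[0, 0.01, 0, 0], [0, 0.013, 0, 0], [0, 0.013, 0, 0]]}}

```text
time_s: 12.8
tcp_pos: [0.5068, 0.1686, 0.3013]
ee_rot: [[-0.63, -0.776, -0.0], [-0.776, 0.63, -0.0], [0.0, 0.0, -1.0]]
wrist_force: [-0.3, -0.4, -3.1]
gripper_width: 0.152
```

Call:
{"method": "drive_tool", "body": {"series": [[0, 0.01, 0, 0], [0, 0.01, 0, 0]]}}

```text
time_s: 13.05
tcp_pos: [0.5059, 0.1694, 0.3013]
ee_rot: [[-0.63, -0.776, 0.0], [-0.776, 0.63, 0.0], [-0.0, 0.0, -1.0]]
wrist_force: [0.2, -0.2, -2.1]
gripper_width: 0.151
```

Call:
{"method": "drive_tool", "body": {"series": [[0, 0.01, 0, 0], [0, 0.01, 0, 0]]}}

```text
time_s: 13.3
tcp_pos: [0.5055, 0.1697, 0.3013]
ee_rot: [[-0.63, -0.776, 0.001], [-0.776, 0.63, -0.001], [-0.0, -0.001, -1.0]]
wrist_force: [3.0, -2.8, -3.5]
gripper_width: 0.153
```

Call:
{"method": "drive_tool", "body": {"series": [[0, 0.01, 0, 0], [0, 0.01, 0, 0]]}}

```text
time_s: 13.55
tcp_pos: [0.5053, 0.1699, 0.3013]
ee_rot: [[-0.63, -0.776, 0.002], [-0.776, 0.63, -0.002], [-0.0, -0.003, -1.0]]
wrist_force: [6.8, -5.4, -4.7]
gripper_width: 0.153
```

```bash
python3 - <<'E'
from station import telemetry,capture
import cv2,numpy as np
s=telemetry.sense();print(s['wrist_force'],s['moment'],s['tcp_pos'])
I=capture('side')['color'];cv2.imwrite('pics/side_in.png',I)
T=capture('top')['color'];cv2.imwrite('pics/top_in.png',T)
f=lambda I,x0,y0,w,h,F:cv2.resize(I[y0:y0+h,x0:x0+w],None,fx=F,fy=F,interpolation=cv2.INTER_CUBIC)
M=np.hstack([f(I,210,145,40,60,10),f(T,200,205,40,60,10)]);cv2.imwrite('pics/in.png',M)
E
```

```text
[ 6.84011371 -5.4149711  -4.68687161] [-1.47226505 -2.09414447  0.03708691] [0.50525965 0.16988504 0.30134353]
```

View pics/in.png

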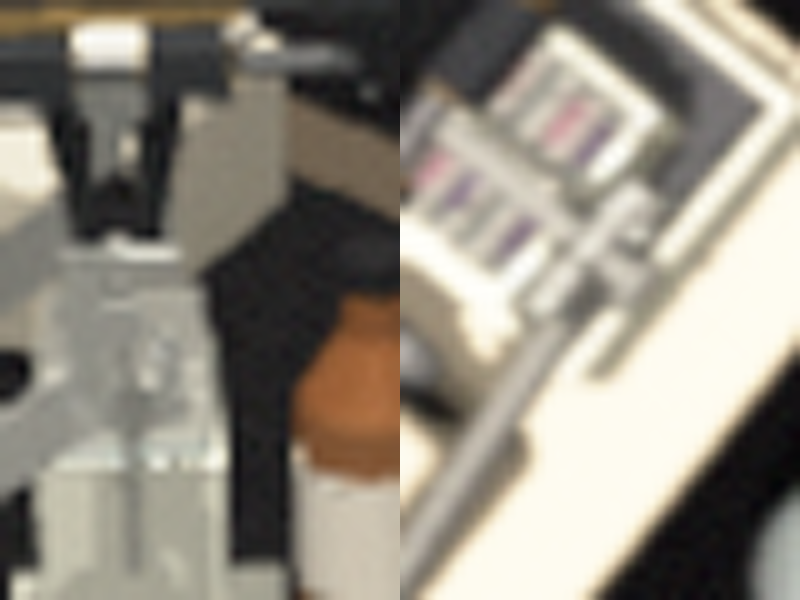

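The contact force is square to the hooks, about 9 N with no yaw moment, so the bar is on both shanks (bar axis at x +3 mm). In the top view the bar passes under the near jaw with its collar outside. I'll back off about 3 mm to the throat centre and lower.

Call:
{"method": "drive_tool", "body": {"series": [[0, -0.02, 0, 0], [0, -0.042, 0, 0], [0, -0.042, 0, 0], [0, -0.042, 0.02, 0], [0, -0.042, 0.04, 0], [0, -0.042, 0.06, 0], [0, -0.042, 0.08, 0], [0, -0.042, 0.09, 0], [0, -0.042, 0.09, 0]]}}

```text
time_s: 14.78
tcp_pos: [0.5079, 0.1676, 0.2904]
ee_rot: [[-0.63, -0.776, -0.0], [-0.776, 0.63, -0.0], [0.0, 0.0, -1.0]]
wrist_force: [0.3, -0.5, -1.8]
gripper_width: 0.15
```

Call:
{"method": "drive_tool", "body": {"series": [[0, 0, 0.01, 0], [0, 0, 0.02, 0], [0, 0, 0.03, 0], [0, 0, 0.04, 0], [0, 0, 0.05, 0], [0, 0, 0.06, 0], [0, 0, 0.07, 0], [0, 0, 0.08, 0], [0, 0, 0.08, 0]]}}

```text
time_s: 15.9
tcp_pos: [0.5079, 0.1676, 0.2807]
ee_rot: [[-0.63, -0.776, -0.0], [-0.776, 0.63, -0.0], [0.0, 0.0, -1.0]]
wrist_force: [-0.1, -0.5, -2.8]
gripper_width: 0.15
```

Call:
{"method": "drive_tool", "body": {"series": [[0, 0, 0.01, 0], [0, 0, 0.02, 0], [0, 0, 0.025, 0], [0, 0, 0.025, 0]]}}

```text
time_s: 16.4
tcp_pos: [0.508, 0.1677, 0.2778]
ee_rot: [[-0.63, -0.776, -0.0], [-0.776, 0.63, -0.0], [0.0, -0.0, -1.0]]
wrist_force: [0.7, 0.3, -2.9]
gripper_width: 0.149
```

Call:
{"method": "drive_tool", "body": {"series": [[0, 0, 0.005, 0], [0, 0, 0.01, 0], [0, 0, 0.01, 0]]}}

```text
time_s: 16.77
tcp_pos: [0.508, 0.1677, 0.2766]
ee_rot: [[-0.63, -0.776, -0.0], [-0.776, 0.63, -0.0], [0.0, 0.0, -1.0]]
wrist_force: [0.0, -0.3, -2.2]
gripper_width: 0.146
```

Call:
{"method": "drive_tool", "body": {"series": [[0, 0, 0.005, 0], [0, 0, 0.005, 0]]}}

```text
time_s: 17.02
tcp_pos: [0.508, 0.1677, 0.2764]
ee_rot: [[-0.63, -0.776, 0.0], [-0.776, 0.63, 0.0], [-0.0, -0.0, -1.0]]
wrist_force: [-0.5, -0.5, -0.9]
gripper_width: 0.151
```

Call:
{"method": "drive_tool", "body": {"series": [[0, 0, 0.004, 0], [0, 0, 0.004, 0]]}}

```text
time_s: 17.27
tcp_pos: [0.5081, 0.1677, 0.2763]
ee_rot: [[-0.63, -0.776, 0.001], [-0.776, 0.63, 0.0], [-0.001, -0.0, -1.0]]
wrist_force: [-2.2, -0.6, 2.6]
gripper_width: 0.146
```

Call:
{"method": "drive_tool", "body": {"series": [[0, 0, 0.003, 0], [0, 0, 0.003, 0]]}}

```text
time_s: 17.52
tcp_pos: [0.508, 0.1676, 0.2762]
ee_rot: [[-0.63, -0.777, 0.001], [-0.777, 0.63, 0.0], [-0.001, -0.001, -1.0]]
wrist_force: [-3.2, -0.0, 4.8]
gripper_width: 0.151
```

Weight is off the gripper and the bar bears on the throat floors. Now I'll release and rise.

Call:
{"method": "drive_tool", "body": {"series": [[0, 0, -0.003, 0], [0, 0, -0.003, 0], [0, 0, -0.003, 0], [0, 0, -0.003, 0]], "fingers": 44}}

```text
time_s: 18.02
tcp_pos: [0.5081, 0.1677, 0.2753]
ee_rot: [[-0.63, -0.776, -0.0], [-0.776, 0.63, -0.0], [0.0, 0.0, -1.0]]
wrist_force: [-0.8, -0.1, 0.7]
gripper_width: 0.476
```

Call:
{"method": "drive_tool", "body": {"series": [[0, 0, -0.03, 0], [0, 0, -0.08, 0], [0, 0, -0.16, 0], [0, 0, -0.3, 0], [0, 0, -0.5, 0], [0, 0, -0.8, 0], [0, 0, -1, 0], [0, 0, -1, 0]]}}

```text
time_s: 19.02
tcp_pos: [0.5085, 0.1679, 0.3984]
ee_rot: [[-0.63, -0.776, 0.005], [-0.776, 0.63, 0.003], [-0.005, -0.002, -1.0]]
wrist_force: [0.5, -0.6, -0.6]
gripper_width: 0.507
```

```bash
python3 - <<'E'
from station import telemetry,capture
from h import *
s=telemetry.sense();print(s['wrist_force'],s['joints'],s['tcp_pos'])
I=capture('side')['color'];cv2.imwrite('pics/side_r.png',I)
T=capture('top')['color'];cv2.imwrite('pics/top_r.png',T)
d=np.load('d.npy')
for n in('side','top'):print(n,proj(n,world(d,[(130,20,220),(130,20,190),(0,0,225)])).round(1).tolist())
E
```

```text
[ 0.49709951 -0.55226572 -0.59729192] [ 3.56468068e+01  9.78140357e+00 -1.46188415e+00  3.04793194e-02
 -7.84262325e+01 -7.47206006e+01] [0.50849953 0.16788011 0.39837282]
side [[183.3, 179.0], [184.1, 187.2], [223.1, 173.8]]
top [[172.5, 257.9], [175.5, 257.8], [200.7, 210.7]]
```

```bash
python3 - <<'E'
import cv2,numpy as np
f=lambda n,x0,y0,w,h,F:cv2.resize(cv2.imread(f'pics/{n}.png')[y0:y0+h,x0:x0+w],None,fx=F,fy=F,interpolation=cv2.INTER_CUBIC)
def st(I):
    I=I.astype(float);lo,hi=np.percentile(I,2),np.percentile(I,98);return np.clip((I-lo)/(hi-lo)*255,0,255).astype('uint8')
L=np.vstack([st(f('top0',160,242,28,28,14)),st(f('side0',170,172,28,14,14))])
R=np.vstack([f('side_r',165,140,80,75,5),f('top_r',160,180,100,53,4)])
R=cv2.copyMakeBorder(R,0,588-R.shape[0],0,0,0) if R.shape[0]<588 else R[:588]
cv2.imwrite('pics/fin.png',np.hstack([L,R]));print(L.shape,R.shape)
E
```

```text
(588, 392, 3) (588, 400, 3)
```

View pics/fin.png

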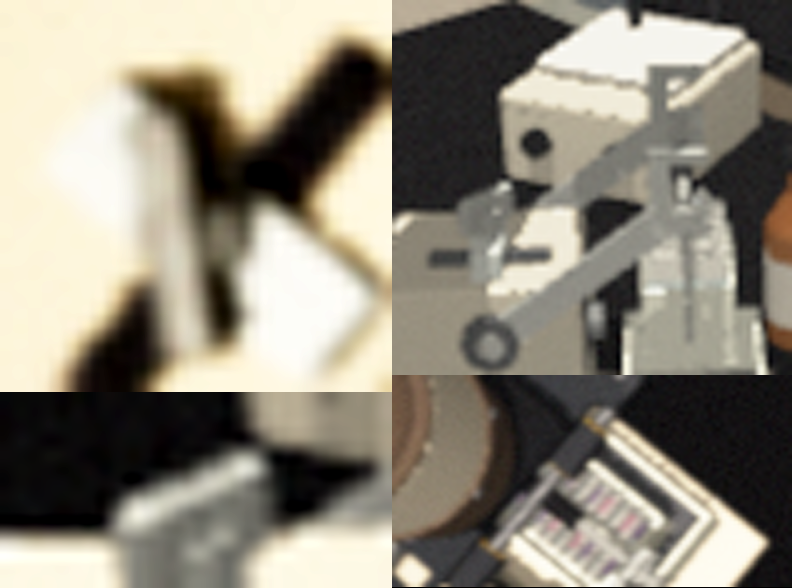

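The rack hangs with its bar in both hooks. The wing top centre is near (168,222) in the top panel, which is within 1 px of the prediction. I'll check the wing angle using both views and start towards the screw.

Call:
{"method": "drive_tool", "body": {"series": [[0.02, 0.1, 0, -0.06], [0.04, 0.22, 0, -0.14], [0.06, 0.34, 0, -0.22], [0.08, 0.46, 0, -0.3], [0.1, 0.58, 0, -0.38], [0.12, 0.7, 0, -0.46], [0.14, 0.82, 0, -0.54], [0.16, 0.94, 0, -0.62], [0.17, 1, 0, -0.69], [0.17, 1, 0, -0.69]], "fingers": 56}}

```text
time_s: 20.38
tcp_pos: [0.4014, 0.2274, 0.3945]
ee_rot: [[0.642, -0.767, -0.002], [-0.767, -0.642, -0.001], [0.0, 0.002, -1.0]]
wrist_force: [-0.5, -0.1, -1.3]
gripper_width: 0.645
```

```bash
python3 - <<'E'
from h import *
from station import telemetry
s=telemetry.sense();print(s['tcp_pos'],s['joints'][5])
c=np.array([.3951,.2338,.22])
for t in(-15,-5,0,5,10,20):
    v=np.array([np.cos(np.radians(t)),np.sin(np.radians(t)),0]);n=np.array([-v[1],v[0],0])
    out=[t]
    for cam,x0,y0 in(('side',170,172),('top',160,242)):
        q=(proj(cam,[c+v*.022+n*.005,c+v*.022-n*.005,c-v*.022-n*.005,c-v*.022+n*.005])-[x0,y0]+.5)*14+([0,392] if cam=='side' else 0)
        out.append(q.round().astype(int).tolist())
    print(out)
E
```

```text
[0.40137576 0.22736651 0.39452162] -9.836967464719814
[-15, [[267, 466], [282, 483], [103, 521], [88, 505]], [[174, 100], [229, 115], [157, 364], [101, 349]]]
[-5, [[256, 461], [278, 476], [113, 527], [91, 512]], [[151, 101], [209, 106], [180, 363], [122, 358]]]
[0, [[250, 459], [275, 473], [119, 529], [94, 515]], [[140, 103], [198, 103], [191, 361], [133, 361]]]
[5, [[243, 458], [271, 470], [126, 531], [98, 518]], [[128, 106], [186, 101], [202, 358], [144, 363]]]
[10, [[236, 456], [267, 467], [133, 532], [102, 521]], [[118, 110], [175, 100], [213, 354], [156, 364]]]
[20, [[221, 454], [257, 462], [148, 535], [112, 526]], [[97, 121], [152, 101], [234, 344], [179, 364]]]
```

Call:
{"method": "drive_tool", "body": {"series": [[-0.01, 0, 0, -0.06], [-0.02, 0, 0.1, -0.14], [-0.03, 0, 0.2, -0.22], [-0.05, 0, 0.3, -0.3], [-0.067, 0, 0.4, -0.38], [-0.067, 0, 0.5, -0.45], [-0.067, 0, 0.5, -0.5], [-0.067, 0, 0.5, -0.516], [-0.067, 0, 0.5, -0.516]]}}

```text
time_s: 21.5
tcp_pos: [0.3969, 0.2335, 0.3353]
ee_rot: [[0.988, 0.156, -0.0], [0.156, -0.988, -0.0], [-0.0, 0.0, -1.0]]
wrist_force: [1.0, 0.6, 0.8]
gripper_width: 0.644
```

Call:
{"method": "drive_tool", "body": {"series": [[-0.005, 0, 0.15, 0], [-0.005, 0, 0.3, 0], [-0.005, 0, 0.42, 0], [-0.005, 0, 0.52, 0], [-0.005, 0, 0.578, 0], [-0.005, 0, 0.578, 0]]}}

```text
time_s: 22.25
tcp_pos: [0.3962, 0.2335, 0.2659]
ee_rot: [[0.987, 0.158, -0.0], [0.158, -0.987, -0.001], [-0.0, 0.001, -1.0]]
wrist_force: [0.1, -0.0, 0.2]
gripper_width: 0.645
```

Call:
{"method": "drive_tool", "body": {"series": [[0, 0, 0, 0], [0, 0, 0, 0], [0, 0, 0, 0], [0, 0, 0, 0], [0, 0, 0, 0], [0, 0, 0, 0]], "fingers": 3}}

```text
time_s: 23.0
tcp_pos: [0.3962, 0.2339, 0.2663]
ee_rot: [[0.987, 0.159, 0.0], [0.159, -0.987, 0.001], [0.0, -0.001, -1.0]]
wrist_force: [-0.8, 1.3, -0.4]
gripper_width: 0.111
```

```bash
cat > s.py <<'E'
from station import telemetry
import numpy as np
s=telemetry.sense();R=s['ee_rot'];print('t',s['time_s'],'F',np.round(s['wrist_force'],1),'M',np.round(s['moment'],2),'yaw',np.degrees(np.arctan2(R[1,0],R[0,0])).round(2),'tcp',np.round(s['tcp_pos'],4),'w',s['gripper_width']*87,'q6',s['joints'][5],'tau6',s['effort'][5])
E
python3 s.py
```

```text
t 23.0 F [-0.8  1.3 -0.4] M [0.39 0.17 0.06] yaw 9.12 tcp [0.3962 0.2339 0.2663] w 9.687518176632965 q6 48.277615257603294 tau6 -0.02706866303924471
```

The grip is aligned: width 9.7 mm at yaw 9.1°, with small forces. I'll turn clockwise in small steps first.

Call:
{"method": "drive_tool", "body": {"series": [[0, 0, 0, 0.02], [0, -0.003, 0, 0.05], [0, -0.003, 0, 0.08], [0, -0.003, 0, 0.1], [0, -0.003, 0, 0.1]]}}

```text
time_s: 23.62
tcp_pos: [0.3962, 0.2337, 0.2663]
ee_rot: [[0.999, -0.04, 0.0], [-0.04, -0.999, -0.001], [0.0, 0.001, -1.0]]
wrist_force: [0.5, -1.0, 0.7]
gripper_width: 0.111
```

```bash
python3 s.py
```

```text
t 23.625 F [ 0.5 -1.   0.7] M [-0.29 -0.24 -0.05] yaw -2.31 tcp [0.3962 0.2337 0.2663] w 9.64805590510099 q6 36.800838362650985 tau6 -0.022303207078948617
```

Call:
{"method": "drive_tool", "body": {"series": [[0, 0, 0, 0.04], [0, 0, 0, 0.09], [0, 0, 0, 0.14], [0, 0, 0, 0.18], [0, 0, 0, 0.2]]}}

```text
time_s: 24.25
tcp_pos: [0.396, 0.2331, 0.2662]
ee_rot: [[0.904, -0.427, -0.001], [-0.427, -0.904, -0.002], [0.0, 0.002, -1.0]]
wrist_force: [1.0, -3.5, 0.8]
gripper_width: 0.111
```

```bash
python3 s.py
```

```text
t 24.25 F [ 1.  -3.5  0.8] M [-0.74 -0.14  0.08] yaw -25.29 tcp [0.396  0.2331 0.2662] w 9.655763545029176 q6 13.825582185167633 tau6 0.11416840832680464
```

Call:
{"method": "drive_tool", "body": {"series": [[0, 0, 0, 0.04], [0, 0, 0, 0.09], [0, 0, 0, 0.14], [0, 0, 0, 0.18], [0, 0, 0, 0.2]]}}

```text
time_s: 24.88
tcp_pos: [0.3957, 0.2326, 0.2662]
ee_rot: [[0.666, -0.746, -0.002], [-0.746, -0.666, -0.003], [0.001, 0.003, -1.0]]
wrist_force: [-1.5, -3.4, 2.2]
gripper_width: 0.11
```

```bash
python3 s.py
```

```text
t 24.875 F [-1.5 -3.4  2.2] M [-1.02  0.2   0.05] yaw -48.22 tcp [0.3957 0.2326 0.2662] w 9.582300899995392 q6 -9.093449450904606 tau6 0.11240548454225063
```

The screw axis works out to about 1.5 mm towards −x from my command. I'll recentre while turning.

Call:
{"method": "drive_tool", "body": {"series": [[-0.004, 0.004, 0, 0.03], [-0.008, 0.009, 0, 0.07], [-0.008, 0.009, 0, 0.12], [-0.008, 0.009, 0, 0.17], [-0.008, 0.009, 0, 0.2]]}}

```text
time_s: 25.5
tcp_pos: [0.3949, 0.2323, 0.2662]
ee_rot: [[0.323, -0.946, -0.0], [-0.946, -0.323, -0.004], [0.004, 0.001, -1.0]]
wrist_force: [3.1, -5.0, 1.8]
gripper_width: 0.114
```

```bash
python3 s.py
```

```text
t 25.5 F [ 3.1 -5.   1.8] M [-1.45 -0.84 -0.  ] yaw -71.17 tcp [0.3949 0.2323 0.2662] w 9.957200074632546 q6 -32.201700439104535 tau6 0.22366401739418507
```

Call:
{"method": "drive_tool", "body": {"series": [[0, 0, 0, 0.04], [0, 0, 0, 0.08], [0, 0, 0, 0.1], [0, 0, 0, 0.1]]}}

```text
time_s: 26.0
tcp_pos: [0.3946, 0.2322, 0.2662]
ee_rot: [[0.13, -0.992, -0.001], [-0.992, -0.13, -0.004], [0.004, 0.001, -1.0]]
wrist_force: [1.0, -5.1, 2.2]
gripper_width: 0.114
```

```bash
python3 s.py
```

```text
t 26.0 F [ 1.  -5.1  2.2] M [-1.45 -0.57 -0.04] yaw -82.54 tcp [0.3946 0.2322 0.2662] w 9.886306776687169 q6 -43.559996808973686 tau6 -0.0014101794658927247
```

Call:
{"method": "drive_tool", "body": {"series": [[0, 0, 0, 0.03], [0, 0, 0, 0.06], [0, 0, 0, 0.08], [0, 0, 0, 0.08]]}}

```text
time_s: 26.5
tcp_pos: [0.3944, 0.2323, 0.2663]
ee_rot: [[-0.027, -1.0, -0.001], [-1.0, 0.027, -0.004], [0.004, 0.001, -1.0]]
wrist_force: [0.5, -6.8, 2.8]
gripper_width: 0.121
```

```bash
python3 s.py
```

```text
t 26.5 F [ 0.5 -6.8  2.8] M [-1.54 -0.32  0.59] yaw -91.55 tcp [0.3944 0.2323 0.2663] w 10.550933012213743 q6 -52.60570517713132 tau6 -0.6329288519918919
```

Call:
{"method": "drive_tool", "body": {"series": [[0, 0, 0, 0.03], [0, 0, 0, 0.06], [0, 0, 0, 0.08], [0, 0, 0, 0.08]]}}

```text
time_s: 27.0
tcp_pos: [0.3944, 0.2329, 0.2662]
ee_rot: [[-0.185, -0.983, -0.001], [-0.983, 0.185, -0.003], [0.003, 0.0, -1.0]]
wrist_force: [0.9, -6.0, 3.0]
gripper_width: 0.147
```

```bash
python3 s.py
```

```text
t 27.0 F [ 0.9 -6.   3. ] M [-1.56 -0.11  0.86] yaw -100.69 tcp [0.3944 0.2329 0.2662] w 12.769050634224275 q6 -61.74607157897802 tau6 -0.8927858434617519
```

It bottomed: the moment rose to 0.6–0.9 N m and the jaws began to wedge open near yaw −88 to −91°. I'll ease back to find the yaw at which the pads lie flat on the bottomed wing.

Call:
{"method": "drive_tool", "body": {"series": [[0, 0, 0, -0.04], [0, 0, 0, -0.08], [0, 0, 0, -0.08], [0, 0, 0, -0.08]]}}

```text
time_s: 27.5
tcp_pos: [0.3944, 0.2331, 0.2662]
ee_rot: [[-0.031, -1.0, -0.001], [-1.0, 0.031, -0.002], [0.002, 0.001, -1.0]]
wrist_force: [0.4, -5.0, 2.9]
gripper_width: 0.119
```

```bash
python3 s.py
```

```text
t 27.5 F [ 0.4 -5.   2.9] M [-1.5   0.05  0.46] yaw -91.77 tcp [0.3944 0.2331 0.2662] w 10.383524285874403 q6 -52.79264640703377 tau6 -0.3622537851333618
```

Call:
{"method": "drive_tool", "body": {"series": [[0, 0, 0, -0.01], [0, 0, 0, -0.01]]}}

```text
time_s: 27.75
tcp_pos: [0.3944, 0.2331, 0.2662]
ee_rot: [[-0.011, -1.0, -0.001], [-1.0, 0.011, -0.002], [0.002, 0.001, -1.0]]
wrist_force: [-0.7, -4.6, 2.7]
gripper_width: 0.115
```

```bash
python3 s.py
```

```text
t 27.75 F [-0.7 -4.6  2.7] M [-1.43  0.08  0.23] yaw -90.64 tcp [0.3944 0.2331 0.2662] w 9.979044943463807 q6 -51.66327287243108 tau6 -0.2206436125561595
```

Call:
{"method": "drive_tool", "body": {"series": [[0, 0, 0, -0.01], [0, 0, 0, -0.01]]}}

```text
time_s: 28.0
tcp_pos: [0.3944, 0.2332, 0.2662]
ee_rot: [[0.009, -1.0, -0.001], [-1.0, -0.009, -0.002], [0.001, 0.001, -1.0]]
wrist_force: [-1.3, -4.7, 2.8]
gripper_width: 0.116
```

```bash
python3 s.py
```

```text
t 28.0 F [-1.3 -4.7  2.8] M [-1.36  0.13  0.29] yaw -89.5 tcp [0.3944 0.2332 0.2662] w 10.088185737217389 q6 -50.52003969067338 tau6 -0.2067949203774333
```

Call:
{"method": "drive_tool", "body": {"series": [[0, 0, 0, -0.01], [0, 0, 0, -0.01]]}}

```text
time_s: 28.25
tcp_pos: [0.3944, 0.2333, 0.2662]
ee_rot: [[0.028, -1.0, -0.001], [-1.0, -0.028, -0.001], [0.001, 0.001, -1.0]]
wrist_force: [-0.1, -5.5, 3.2]
gripper_width: 0.113
```

```bash
python3 s.py
```

```text
t 28.25 F [-0.1 -5.5  3.2] M [-1.34  0.24  0.09] yaw -88.37 tcp [0.3944 0.2333 0.2662] w 9.828147024217518 q6 -49.38514554781451 tau6 -0.06259848363697529
```

The moment falls to zero near yaw −88°, which also matches the expected bottom position (140.9° − 229.2° = −88.3°). I'll back off 90° counter-clockwise, to yaw about +2°.

Call:
{"method": "drive_tool", "body": {"series": [[0, 0, 0, -0.02], [0, 0, 0, -0.06], [0, 0, 0, -0.11], [0, 0, 0, -0.16], [0, 0, 0, -0.21], [0, 0, 0, -0.26], [0, 0, 0, -0.31], [0, 0, 0, -0.36], [0, 0, 0, -0.4], [0, 0, 0, -0.4]]}}

```text
time_s: 29.5
tcp_pos: [0.3947, 0.2335, 0.2663]
ee_rot: [[0.736, -0.676, -0.0], [-0.676, -0.736, -0.001], [0.0, 0.001, -1.0]]
wrist_force: [1.2, -5.5, 2.4]
gripper_width: 0.112
```

Call:
{"method": "drive_tool", "body": {"series": [[0, 0, 0, -0.04], [0, 0, 0, -0.09], [0, 0, 0, -0.14], [0, 0, 0, -0.19], [0, 0, 0, -0.24], [0, 0, 0, -0.29], [0, 0, 0, -0.34], [0, 0, 0, -0.37], [0, 0, 0, -0.388], [0, 0, 0, -0.388]]}}

```text
time_s: 30.75
tcp_pos: [0.3948, 0.2338, 0.2662]
ee_rot: [[0.999, 0.034, 0.0], [0.034, -0.999, -0.0], [0.0, 0.0, -1.0]]
wrist_force: [2.2, -4.6, 1.7]
gripper_width: 0.11
```

```bash
python3 s.py
```

```text
t 30.75 F [ 2.2 -4.6  1.7] M [-1.5  -0.44  0.11] yaw 1.95 tcp [0.3948 0.2338 0.2662] w 9.573597673609656 q6 40.91542128027941 tau6 0.003762497508432716
```

Call:
{"method": "drive_tool", "body": {"series": [[0.002, 0.004, 0, 0], [0.004, 0.01, 0, 0], [0.004, 0.01, 0, 0]]}}

```text
time_s: 31.12
tcp_pos: [0.395, 0.2335, 0.2662]
ee_rot: [[0.999, 0.035, -0.0], [0.035, -0.999, 0.002], [-0.0, -0.002, -1.0]]
wrist_force: [-3.5, 1.8, 3.6]
gripper_width: 0.108
```

```bash
python3 s.py
```

```text
t 31.125 F [-3.5  1.8  3.6] M [ 0.26  1.03 -0.  ] yaw 2.0 tcp [0.395  0.2335 0.2662] w 9.371269130825885 q6 41.12233362138605 tau6 -0.0070344349660445005
```

Call:
{"method": "drive_tool", "body": {"series": [[0, 0, 0, 0], [0, 0, 0, 0], [0, 0, 0, 0], [0, 0, 0, 0]], "fingers": 50}}

```text
time_s: 31.62
tcp_pos: [0.3953, 0.2327, 0.2661]
ee_rot: [[0.999, 0.035, 0.0], [0.035, -0.999, 0.0], [0.0, 0.0, -1.0]]
wrist_force: [-0.2, -0.8, 0.3]
gripper_width: 0.477
```

Call:
{"method": "drive_tool", "body": {"series": [[0, 0, -0.05, 0], [0, 0, -0.15, 0], [0, 0, -0.35, 0], [0, 0, -0.65, 0], [0, 0, -1, 0], [0, 0, -1, 0]]}}

```text
time_s: 32.38
tcp_pos: [0.3962, 0.2334, 0.3908]
ee_rot: [[0.999, 0.036, 0.007], [0.036, -0.999, 0.007], [0.007, -0.006, -1.0]]
wrist_force: [-0.9, 0.6, -0.4]
gripper_width: 0.572
```

Call:
{"method": "drive_tool", "body": {"series": [[-0.1, -0.2, -0.3, 0], [-0.15, -0.5, -0.4, 0], [-0.2, -0.9, -0.4, 0], [-0.2, -1, -0.4, 0], [-0.2, -1, -0.4, 0]]}}

```text
time_s: 33.0
tcp_pos: [0.3668, 0.352, 0.4335]
ee_rot: [[0.999, 0.036, -0.001], [0.036, -0.999, -0.002], [-0.001, 0.002, -1.0]]
wrist_force: [-0.3, 0.4, -0.1]
gripper_width: 0.575
```

Call:
{"method": "drive_tool", "body": {"series": [[0, -0.4, 0, 0], [0, -0.8, 0, 0], [0, -1, 0, 0], [0, -1, 0, 0]]}}

```text
time_s: 33.5
tcp_pos: [0.3631, 0.4718, 0.4332]
ee_rot: [[0.999, 0.035, -0.001], [0.035, -0.999, -0.002], [-0.001, 0.002, -1.0]]
wrist_force: [-0.5, 0.9, -0.1]
gripper_width: 0.577
```

The gripper is clear. I've used all 12 views, so the last checks are numeric: stillness, changed regions, the bar's place and the wing angle.

```bash
python3 - <<'E'
from station import capture
from h import *
C={};
for n in('top','side'):
    C[n]=capture(n)['color'];cv2.imwrite(f'pics/{n}_end.png',C[n])
    b=cv2.imread(f'pics/{n}0.png');g=cv2.GaussianBlur(cv2.absdiff(C[n],b).max(2),(5,5),0)
    k,l,st,_=cv2.connectedComponentsWithStats((g>30).astype('uint8'))
    print(n,'changed',[s[:5].tolist() for s in st[1:] if s[4]>12])
for n in('top','side'):print('still',n,cv2.absdiff(capture(n)['color'],C[n]).max(),cv2.GaussianBlur(cv2.absdiff(capture(n)['color'],C[n]),(5,5),0).max())
# wing angle: edge contrast along long sides at z=.22
a=np.array([.3948,.2336,.22])
for f in('top0','top_end'):
    G=cv2.imread(f'pics/{f}.png').mean(2).astype('float32');best=[]
    for t in range(-90,90,3):
        for dx in(-.002,-.001,0,.001,.002):
          for dy in(-.002,-.001,0,.001,.002):
            v=np.array([np.cos(np.radians(t)),np.sin(np.radians(t)),0]);m=np.array([-v[1],v[0],0]);u=np.linspace(-.018,.018,19)[:,None]*v+a+[dx,dy,0]
            S=lambda o:cv2.remap(G,proj('top',u+m*o).astype('float32')[:,None],None,cv2.INTER_LINEAR).ravel()
            best.append((abs(S(.0035)-S(.0065)).mean()+abs(S(-.0035)-S(-.0065)).mean(),t,dx,dy))
    print(f,[tuple(np.round(b,4).tolist()) for b in sorted(best)[::-1][:6]])
# expected rack underside/bar when hung
d=np.load('d.npy');print(proj('side',world(d,[(2.7,84,225),(2.7,50,100),(2.7,-84,225)])).round(1).tolist())
E
```

```text
top changed [[191, 191, 4, 4, 14], [178, 190, 52, 46, 1235], [273, 208, 65, 39, 1286], [0, 256, 12, 13, 116], [13, 257, 51, 38, 1085], [21, 270, 5, 13, 53], [0, 285, 4, 10, 31], [0, 349, 32, 42, 501], [276, 363, 26, 57, 609], [245, 366, 8, 8, 29], [231, 382, 42, 31, 603], [0, 394, 61, 26, 844]]
side changed [[0, 0, 154, 124, 5629], [0, 37, 16, 10, 106], [0, 55, 109, 277, 9213], [24, 66, 21, 13, 180], [29, 75, 32, 11, 188], [42, 110, 36, 61, 1059], [220, 173, 6, 11, 51], [213, 179, 23, 40, 592], [243, 222, 54, 52, 1444], [126, 243, 11, 8, 60], [136, 252, 12, 31, 176], [122, 257, 15, 29, 208], [138, 275, 4, 8, 21], [136, 285, 10, 8, 59], [142, 313, 18, 8, 104], [78, 325, 31, 28, 416]]
still top 42 24
still side 69 30
top0 [(78.598, 12.0, -0.001, 0.0), (78.5433, 12.0, 0.0, 0.0), (78.3934, 9.0, 0.0, 0.0), (78.3128, 9.0, -0.001, 0.0), (77.458, 12.0, -0.002, 0.0), (77.2974, 9.0, 0.001, 0.0)]
top_end [(77.3364, 3.0, -0.001, 0.0), (77.1206, 3.0, 0.0, 0.0), (76.6954, 3.0, 0.001, 0.0), (76.1332, 3.0, -0.002, 0.0), (75.5585, 3.0, 0.002, 0.0), (75.1191, 0.0, 0.0, 0.0)]
[[222.5, 185.0], [223.9, 213.6], [222.0, 163.7]]
```

Call:
{"method": "drive_tool", "body": {"series": [[0, 0, 0, 0], [0, 0, 0, 0], [0, 0, 0, 0], [0, 0, 0, 0], [0, 0, 0, 0], [0, 0, 0, 0], [0, 0, 0, 0], [0, 0, 0, 0]]}}

```text
time_s: 34.8
tcp_pos: [0.3628, 0.4717, 0.4342]
ee_rot: [[0.999, 0.035, 0.0], [0.035, -0.999, -0.0], [0.0, 0.0, -1.0]]
wrist_force: [-0.5, -0.1, -0.0]
gripper_width: 0.571
```

```bash
python3 - <<'E'
from station import capture,order
import cv2,numpy as np
w={'top':(190,236,178,230),'side':(170,220,210,240)}
for n,(a,b,c,e) in w.items():
    I=[capture(n)['color'][a:b,c:e] for _ in range(4)]
    E=cv2.imread(f'pics/{n}_end.png')[a:b,c:e]
    S=[cv2.phaseCorrelate(E.mean(2),i.mean(2))[0] for i in I]
    print(n,np.round(S,2).tolist(),cv2.GaussianBlur(cv2.absdiff(I[3],I[0]),(5,5),0).max())
E
```

```text
top [[-0.01, 0.0], [-0.02, -0.02], [-0.03, -0.04], [-0.01, 0.0]] 6
side [[0.0, 0.02], [-0.02, -0.0], [0.02, -0.02], [-0.02, -0.01]] 6
```

The rack is at rest, so I'm handing the job in.

```bash
python3 -c "
from station import order
print(order.finish_job())"
```

```text
the job is handed in; nothing more can be done
None
```

The rack is hanging in both hooks and the down stop is set, and I've handed the job in at about 35 s of the 72 s allowed.

- **Hanging the rack:** I took it by its grip sleeve and brought the bar in level through both hook mouths. It touched both shanks lightly at about 9 N. I then backed off about 3 mm and let it down in steps of about 1 mm until the hooks took the weight, pressing down about 7 N before letting go.
- **Setting the stop:** I turned the wing screw clockwise until it bottomed. The jaws slipped about 10° round the wing when it bottomed. I eased back to where the moment fell to zero, at a wing angle of about −88°. That matches the −88.3° expected if the wings line up with the dipper's x at zero turn. I then backed it off 90° and let go at +2°.

**Last checks:**
- **Rack:** it showed no movement (under 0.05 px) over several frames.
- **Wing angle:** it measured about 3° in the top image, in 3° steps, against the 2° aimed for.
- **Bench:** comparing with the first pictures, only the rack's old and new places and the robot had changed.
- **Disagreement:** the camera fit put the hooks about 2.7 mm off in x from where the bar touched them. I went by the contact.
- **Not seen by eye:** my 12 picture views were used up before the screw was turned, so the last checks were by image code only.

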